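# Cap the blue stain bottle after microscopy class

## Task

The blue stain is finished with: put the blue cap, open end down, on the blue bottle's tapered neck and press it fully home, so that friction holds it there. The amber stain is still in use, so leave its bottle open and its cap where it lies.

Things in the scene. Friction and masses are not known exactly. Their poses are not given: they have to be found in the camera images.
- blue_cap_centre (a point): Blue push-on cap, standing open end down on the bench: ribbed straight cylinder 42 mm across, 56 mm tall, about 30 g, closed top. Its bore, 30 mm wide at the mouth, tapers to 14 mm, 40 mm deep. The point: the cap centre, on its axis, 28 mm above its lower rim; z up.
- blue_neck (a point): Blue bottle, fixed upright in a dark red foot. Flat shoulder 44 mm wide, 85 mm above the bench; on it a black tapered neck, 39 mm tall, 34 mm wide at its foot, 18 at its tip. The point: centre of the tip, z up. Springy sleeve: a cap laid on stands about 9 mm proud; a push of 10 to 15 N seats it on the shoulder (cap centre 11 mm below the tip) and friction holds it.
- amber_cap_centre (a point): Amber (orange) push-on cap, standing open end down on the bench: ribbed straight cylinder 42 mm across, 56 mm tall, about 30 g, closed top. Its bore, 30 mm wide at the mouth, tapers to 14 mm, 40 mm deep. The point: the cap centre, on its axis, 28 mm above its lower rim; z up. Leave it alone.
- amber_neck (a point): Amber (orange) bottle, fixed upright in a dark red foot. Flat shoulder 44 mm wide, 85 mm above the bench; on it a black tapered neck, 39 mm tall, 34 mm wide at its foot, 18 at its tip. The point: centre of the tip, z up. Open, and to stay open.
There are look-alikes about, which are no part of the job. Leave any pink or white look-alike of the part that bears blue_cap_centre alone.

How it is judged:
At the end, for the whole second after the job is handed in: The blue cap sits upright (within 10 degrees) and centred (within 8 mm) on the blue bottle's neck, pressed home to within 4 mm of the shoulder, at rest; the amber cap lies within 30 mm of where it started (horizontal distance between blue_cap_centre and blue_neck below 0.008 m and z of blue_cap_centre in the frame of blue_neck between -0.02 and -0.007 m and angle between the z axis of blue_cap_centre and the z axis of blue_neck, either way round below 0.17 rad and linear speed of blue_cap below 0.02 m/s and distance of amber_cap_centre from where it was at the start of the episode below 0.03 m); the robot touches nothing.
It fails at once if the amber cap is moved by more than 30 mm (distance of amber_cap_centre from where it was at the start of the episode above 0.03 m).
It also fails if it takes over 38 s, if anything falls off the work surface, if the arm or the gripper's body presses on something with over 40 N, if the wrist force passes 120 N, or if a joint passes its speed limit or range.

## Robot

A 6-joint arm with a two-finger parallel gripper is mounted at the origin on the work surface. World frame = base frame: x ahead of the robot, y to its left, z up, the work surface at z = 0. Lengths are in m, angles in rad, forces in N, time in s.
With the tool pointing down it reaches from about 0.35 to 0.85 m from the base axis. Payload 8.1 kg.
Tool frame: the origin (TCP) lies at the very end of the fingers, on their centre line; the grasp point (between the pads) lies 19 mm behind it; z points along the fingers, y is the line along which they close (so a half turn about z gives the same grasp; the last joint's range is limited). The gripper opens to 93 mm and grips with 3 to 60 N. Pads are 15 mm wide; open, the fingers measure 128 mm over their backs; the gripper's body (75 mm by 188 mm) begins 65 mm behind the grasp point.
Start: joints at [-1.397, 0.13, 1.488, -0, 1.523, -0.085], TCP at [0.154, -0.58, 0.219] pointing down, gripper open.
Joint ranges: [-2.96, 2.96], [-0.89, 2.26], [0.02, 2.5], [-1.34, 4.48], [0, 2.73], [-2.66, 2.66]. Speed limits (rad/s): [2.39, 2.39, 2.79, 3.14, 3.14, 3.14].

## Interface

Orientations are given as a rotation vector (axis times angle).
In Python, from plant import robot gives the robot as it stands. The module is installed in compiled form; this text tells all that it offers.
- The arm moves only by the tool play_rows, never from a script. Its argument "increments" is text: rows parted by semicolons, each of 5 numbers parted by spaces: the shift along the tool's x, y, z in mm, then the turn about the tool's z in degrees, then the closure, from -1 (fully open) to 1 (shut). In form: dx dy dz yaw claw; .... A call has 1 to 20 rows; each row is the pose to reach, as a shift and turn from the pose commanded when the call began, along the tool's axes at that moment; what a row does not reach only later rows make up. A row lasts 1/10 s, in which the tool goes at most 50 mm and 8.59 degrees, less where a joint would pass 70% of its speed; a pose out of reach is approached as far as the arm can. A call with a gripper value outside its range is refused whole. The fingers move at their own pace and stop on an object; "force" is the grip in N (left out, the last holds). Time passes only in rows, so rows that repeat a pose let the fingers close. It gives the time, the measured TCP pose, the force, the opening and the grip force at its end, in the units of the state.
- robot.read_state(): the state, without advancing time (a new reading comes with each control period).
- robot.read_camera(name): name is "scene" or "top" or "wrist"; returns the picture (480x640x3 uint8, blue, green, red); there is no depth.
- robot.calibration(name): a dict with "vertical_fov" (degrees; the focal length in pixels is half the picture's height over the tangent of half this angle, whatever the lens; pixels are square), "cx", "cy" (the principal point, pixels), "D" ([k1, k2, p1, p2, k3] as OpenCV has them; the pictures are not rectified), "rvec" (rotation vector, rad) and "tvec" (3), from world to camera coordinates, as OpenCV has them. Camera axes: x right, y down, z forward; pixel columns grow to the right and rows downward; lengths in m; the calibration is good to about 2 mm. A picture is of the moment at which its call begins: read the wrist's pose just before it. calibration takes no time and is no camera call; for the wrist camera it gives the pose at the moment of the call.
- robot.close_job(): hands the job in; it is judged then, once.
Trained networks look in the newest picture that a camera, given by its name, has taken for a name from the list of things; names that differ only in an ending like _2 or _b are one class to them, and where a whole thing is asked for, a point or a joint stands for the part that bears it (a point fixed in the world has none). Each returns a list of dicts, best first, with "conf" (0 to 1); they miss things now and then, are a little off and sometimes report something else, mostly with a low value. They report only what shows in the picture. A call takes as long as a camera call. They do not tell look-alikes from the thing itself.
- robot.recognise(camera, query): "centre" ([x, y, z] in m, in world coordinates, good to about 4 mm: the middle of the surface that is visible of it).
- robot.regions_of(camera, query): "pixels" (480x640 bool, what is visible of it).
- robot.landmark_of(camera, query): "centre" ([x, y, z] in m, in world coordinates, good to about 4 mm: a listed point, or the origin of a listed thing).
The state is a dict: "t": time; "q": joint angles; "dq": joint speeds; "joint_torque": joint torques, N m; "tool_pos": TCP position; "orientation": TCP orientation; "force": force on the tool from outside, world axes, zero at the start; "wrist_torque": the same for the moment, N m; "opening": finger opening in m; "gripper_force": force on a finger pad.
Only numpy, scipy, OpenCV 4.12 (cv2) and the standard library are available. Lean on these libraries where they do the work, as an engineer would, in place of code of your own. Each camera call takes 0.05 s, during which the arm holds its last target. There are 200 camera calls.

## Working session

There is one attempt and no reset: what is moved stays moved. The work goes in short steps, Python scripts to look and compute and a tool call to move; the robot and the scene stay as the last step left them, time stands still between calls to the robot, and variables do not carry over. Pictures are saved under pics/ and viewed, at most 10 in all, crops included, and the job is handed in when it is done.

Besides the shell and the picture viewer there is one more tool, called after ">>>" as name(argument=value, ...) on one line, values as JSON. play_rows: Moves the arm, as the interface text tells. Its arguments: {"type":"object","properties":{"increments":{"type":"string"},"force":{"type":"number"}},"required":["increments"]}

```bash
mkdir -p pics
python3 - <<'E'
from plant import robot
import cv2,numpy as np
s=robot.read_state();print(s['t'],s['tool_pos'],s['orientation'],s['opening'])
a=robot.read_camera("scene");b=robot.read_camera("top")
cv2.imwrite("pics/a.png",a);cv2.imwrite("pics/b.png",b)
for c in("scene","top"):
  k=robot.calibration(c);P=lambda p:cv2.projectPoints(np.array([p]),np.array(k['rvec']),np.array(k['tvec']),np.array([[240/np.tan(np.radians(k['vertical_fov']/2)),0,k['cx']],[0,240/np.tan(np.radians(k['vertical_fov']/2)),k['cy']],[0,0,1.]]),np.array(k['D']))[0].ravel().round()
  for n in("blue_cap_centre","blue_neck","amber_cap_centre","amber_neck"):
    for d in robot.landmark_of(c,n): print(c,n,round(d['conf'],2),np.round(d['centre'],3),P(d['centre']))
E
```

```text
0.0 [ 0.15348811 -0.57946024  0.21759076] [-3.11354084e+00 -4.05172778e-01  5.94607461e-05] 0.0931642452175346
scene blue_cap_centre 0.93 [ 0.487 -0.164  0.027] [239. 264.]
scene blue_cap_centre 0.86 [ 0.566 -0.199  0.027] [218. 288.]
scene blue_cap_centre 0.6 [ 0.537 -0.115  0.029] [263. 277.]
scene blue_neck 0.91 [0.558 0.33  0.123] [505. 230.]
scene amber_cap_centre 0.88 [ 0.469 -0.33   0.028] [156. 261.]
scene amber_neck 0.72 [0.529 0.132 0.127] [397. 224.]
top blue_cap_centre 0.74 [ 0.486 -0.163  0.029] [384. 263.]
top blue_cap_centre 0.57 [ 0.572 -0.197  0.023] [400. 224.]
top blue_neck 0.76 [0.561 0.33  0.126] [144. 219.]
top amber_cap_centre 0.56 [ 0.467 -0.324  0.028] [459. 274.]
top amber_neck 0.75 [0.533 0.127 0.129] [244. 235.]
```

View pics/a.png

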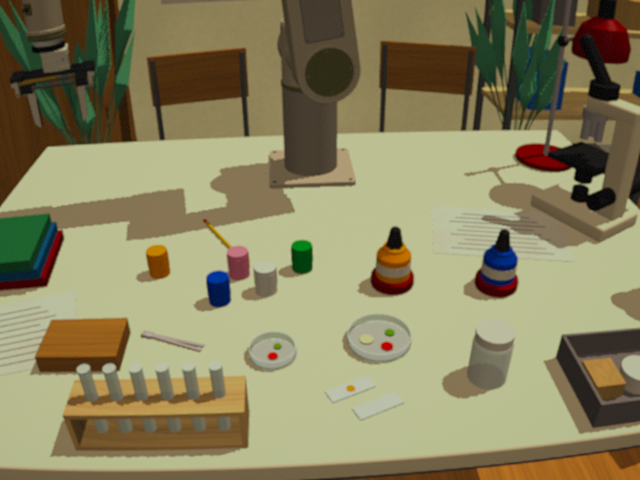

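View pics/b.png

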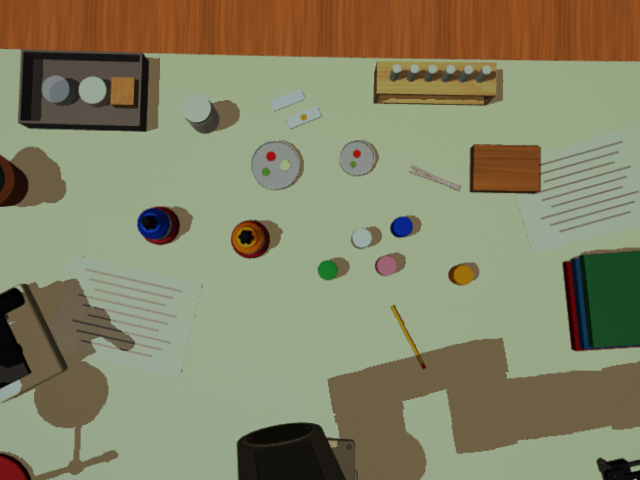

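Candidates for the blue cap in the scene picture are pink (238,263), blue (218,288), white (265,278) and green (302,257). Only (218,288), at about (0.569,-0.198), is blue, and in the top view it is at (402,227). The amber cap is at (158,261). The blue bottle is at (500,265) in the scene view and (155,224) in the top view. I'll go above the cap and confirm with a close crop.

>>> play_rows(increments="500 -262 40 -100 -1;500 -262 40 -100 -1;500 -262 40 -100 -1;500 -262 40 -100 -1;500 -262 40 -100 -1;500 -262 40 -100 -1;500 -262 40 -100 -1;500 -262 40 -100 -1;500 -262 40 -100 -1;500 -262 40 -100 -1;500 -262 40 -100 -1;500 -262 40 -100 -1;500 -262 40 -100 -1;500 -262 40 -100 -1;500 -262 40 -100 -1;500 -262 40 -100 -1", force=40)

```text
t: 2.1
tool_pos: [0.5692, -0.2, 0.1789]
orientation: [1.696, 2.644, -0.0]
force: [-0.1, -0.1, -0.4]
opening: 0.0929
gripper_force: 0.0
```

```bash
cat > h.py <<'E'
from plant import robot
import cv2,numpy as np
def cam(c):
  k=robot.calibration(c);f=240/np.tan(np.radians(k['vertical_fov']/2))
  return np.array([[f,0,k['cx']],[0,f,k['cy']],[0,0,1.]]),np.array(k['D']),np.array(k['rvec']),np.array(k['tvec'])
def proj(c,p):
  K,D,r,t=cam(c);return cv2.projectPoints(np.array([p],float),r,t,K,D)[0].ravel().round(1)
def ray(c,uv,z):
  K,D,r,t=cam(c);R=cv2.Rodrigues(r)[0];n=cv2.undistortPoints(np.array([[uv]],float),K,D).ravel()
  o=-R.T@t.ravel();d=R.T@np.array([*n,1]);return o+d*(z-o[2])/d[2]
def tool(p):
  s=robot.read_state();R=cv2.Rodrigues(np.array(s['orientation']))[0]
  return (R.T@(np.array(p)-s['tool_pos'])*1000).round(1)
E
python3 - <<'E'
from h import *
s=robot.read_state();print(s['t'],s['tool_pos'],s['orientation'],s['q'])
im=robot.read_camera("wrist");cv2.imwrite("pics/c.png",im)
for d in robot.landmark_of("wrist","blue_cap_centre"): print(d['conf'],np.round(d['centre'],4),proj("wrist",d['centre']),tool(d['centre']))
E
```

```text
2.1 [ 0.56921418 -0.19997645  0.17891876] [ 1.69560709e+00  2.64427439e+00 -2.57835529e-04] [-4.22680136e-01  1.59650568e-01  1.52879354e+00 -2.18497016e-04
  1.45280524e+00 -8.53070001e-01]
0.97 [ 0.5364 -0.1109  0.0286] [334.9 102.5] [ 94.5   7.2 150.3]
0.73 [ 0.4821 -0.1693  0.0254] [242.1 142.9] [ 64.2 -66.6 153.5]
0.68 [ 0.5679 -0.201   0.0239] [323.3 221.9] [ -0.5  -1.9 155. ]
```

View pics/c.png

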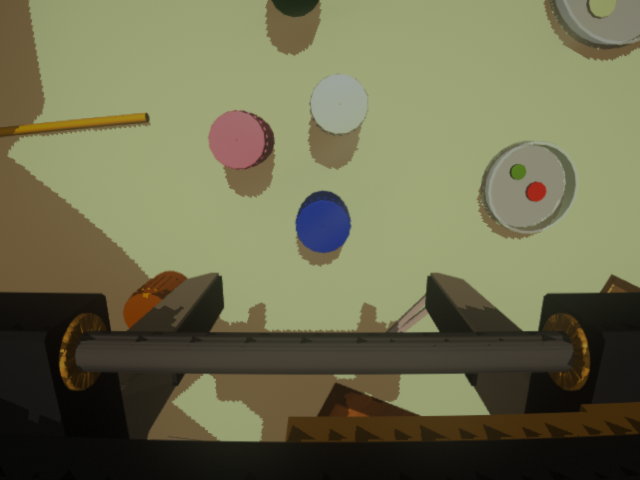

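The wrist view shows the blue cap's flat top at about (323,225), pink at (238,139), white at (339,104) and amber at (150,300). The fingers straddle only the blue cap. Next I'll measure its top disc and take the confirming crop.

Run:
```python
from h import *
im=cv2.imread("pics/c.png");h=cv2.cvtColor(im,cv2.COLOR_BGR2HSV)
m=cv2.inRange(h,(105,120,120),(130,255,255));n,l,st,ce=cv2.connectedComponentsWithStats(m);i=1+st[1:,4].argmax()
print(st[i],ce[i]);p=ray("wrist",ce[i],.056);print(p,tool(p))
cv2.imwrite("pics/d.png",cv2.resize(im[60:280,190:410],(600,600)))
```

```text
[ 297  200   52   51 2003] [322.50324513 225.36894658]
[ 0.56575383 -0.19751622  0.056     ] [  3.6  -2.4 122.9]
```

View pics/d.png

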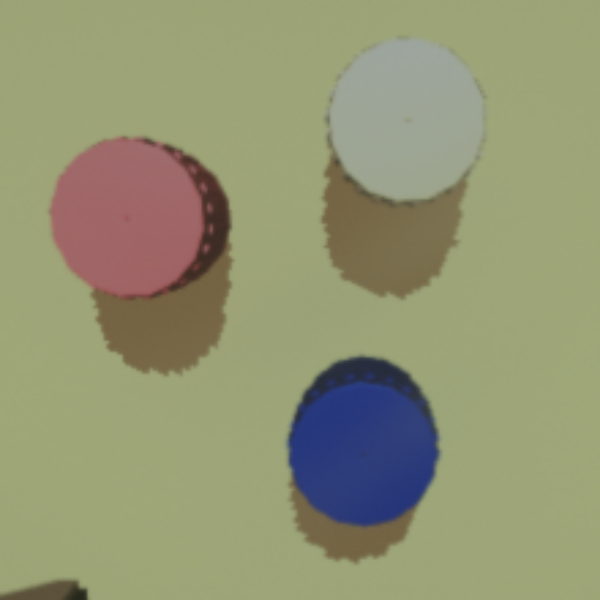

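The crop confirms it: the ribbed blue cap stands at lower centre (365,455), with pink and white beyond it. I'll descend and grip.

>>> play_rows(increments="2.5 -2 45 0 -1;2.5 -2 90 0 -1;2.5 -2 130 0 -1;2.5 -2 157 0 -1;2.5 -2 157 0 -1;2.5 -2 157 0 -1;2.5 -2 157 0 1;2.5 -2 157 0 1;2.5 -2 157 0 1;2.5 -2 157 0 1;2.5 -2 157 0 1;2.5 -2 157 0 1;2.5 -2 157 0 1;2.5 -2 157 0 1", force=40)

```text
t: 3.6
tool_pos: [0.567, -0.1973, 0.0216]
orientation: [-1.692, -2.647, 0.0]
force: [0.8, 0.5, 0.2]
opening: 0.0415
gripper_force: 40.0
```

>>> play_rows(increments="0 0 -50 0 1;0 0 -100 0 1;0 0 -150 0 1;0 0 -200 0 1;45 23 -200 0 1;90 46 -200 0 1;135 69 -200 0 1;180 92 -200 0 1;225 115 -200 0 1;270 138 -200 0 1;315 161 -200 0 1;360 184 -200 0 1;400 204 -200 0 1;421 215 -200 0 1;421 215 -200 0 1;421 215 -200 0 1;421 215 -200 0 1")

```text
t: 5.3
tool_pos: [0.5855, 0.2738, 0.2215]
orientation: [1.693, 2.646, -0.001]
force: [-0.0, 0.3, -1.3]
opening: 0.0416
gripper_force: 40.0
```

Run:
```python
from h import *
s=robot.read_state();print(s['t'],s['tool_pos'],s['orientation'],s['opening'],s['q'])
im=robot.read_camera("wrist")
for d in robot.landmark_of("wrist","blue_neck"): print(d['conf'],np.round(d['centre'],4),proj("wrist",d['centre']),tool(d['centre']))
for d in robot.landmark_of("wrist","blue_cap_centre"): print(d['conf'],np.round(d['centre'],4),proj("wrist",d['centre']),tool(d['centre']))
cv2.imwrite("pics/e.png",im)
t=robot.read_camera("top")
for d in robot.landmark_of("top","blue_neck"): print(d['conf'],np.round(d['centre'],4))
```

```text
5.3 [0.58547846 0.27379421 0.2214905 ] [ 1.69317354e+00  2.64616189e+00 -1.01171326e-03] 0.041576689954259505 [ 3.58399207e-01  2.54523074e-01  1.34299028e+00 -4.62099886e-04
  1.54453800e+00 -7.39569399e-02]
0.91 [0.5558 0.3314 0.1242] [321.4 142.1] [65.1 -2.9 97.5]
0.94 [0.5864 0.2677 0.2259] [322.4 307.2] [-5.7 -1.8 -4.1]
```

View pics/e.png

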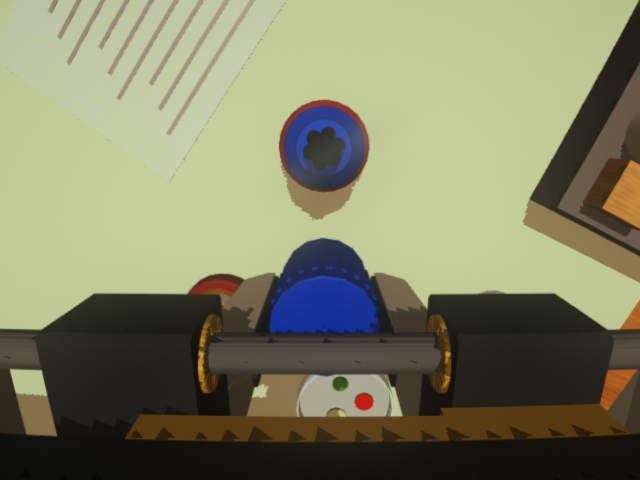

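The wrist view shows the blue bottle's black neck centred near (323,148), the shoulder ring concentric with it, and the held cap upright between the pads at (325,300). Now I'll turn that into a shift.

Run:
```python
from h import *
im=cv2.imread("pics/e.png");h=cv2.cvtColor(im,cv2.COLOR_BGR2HSV)
m=cv2.inRange(h,(0,0,0),(180,255,60));m[:, :285]=0;m[:,365:]=0;m[:105]=0;m[185:]=0
n,l,st,ce=cv2.connectedComponentsWithStats(m);i=1+st[1:,4].argmax();print(st[i],ce[i])
m=cv2.inRange(h,(105,120,40),(130,255,255));m[230:]=0
n,l,st2,ce2=cv2.connectedComponentsWithStats(m);j=1+st2[1:,4].argmax();x,y,w,hh,_=st2[j];c=(x+w/2,y+hh/2);print(st2[j])
for uv,z in((ce[i],.11),(c,.085)):
  p=ray("wrist",uv,z);print(p,tool(p))
```

```text
[303 128  34  31 545] [318.17247706 141.32110092]
[ 284  106   72   68 2230]
[0.55349206 0.33125035 0.11      ] [ 65.4  -5.3 111.8]
[0.55404635 0.3324418  0.085     ] [ 66.3  -4.3 136.8]
```

Run:
```python
from h import *
im=cv2.imread("pics/e.png")[80:220,250:400];im=cv2.resize(im,None,fx=4,fy=4);im=cv2.convertScaleAbs(im,alpha=1.8)
for z,r in((.124,.009),(.085,.017),(.085,.022)):
  p=[((proj("wrist",[.556+r*np.cos(a),.331+r*np.sin(a),z])-[250,80])*4) for a in np.linspace(0,6.28,60)]
  cv2.polylines(im,[np.int32(p)],True,(0,255,255),1)
cv2.imwrite("pics/f.png",im)
```

```text
(no output)
```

View pics/f.png

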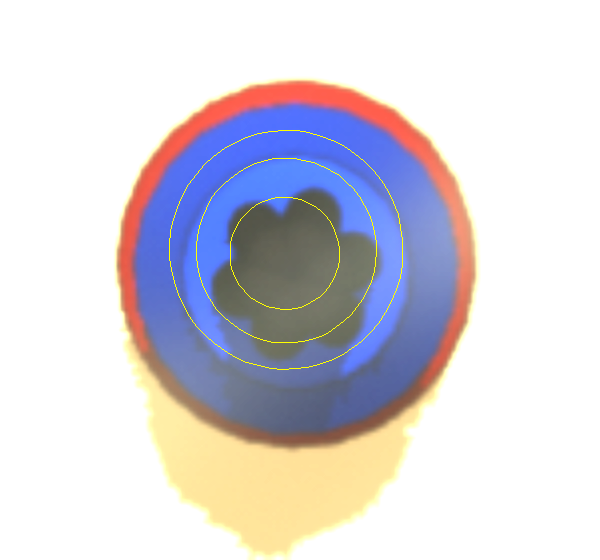

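The enlarged crop shows the shoulder ring centred at (298,270), against (286,250) for my overlay. So the neck is about 2.3 mm to the right and 3.8 mm nearer, at roughly (0.559,0.329), which agrees with the scene network. I'll correct for that and lower.

>>> play_rows(increments="30 -1 0 0 1;55 -1 0 0 1;60.5 -1 10 0 1;60.5 -1 30 0 1;60.5 -1 50 0 1;60.5 -1 65 0 1;60.5 -1 75 0 1;60.5 -1 82 0 1;60.5 -1 88 0 1;60.5 -1 92 0 1;60.5 -1 92 0 1;60.5 -1 92 0 1", force=50)

```text
t: 6.75
tool_pos: [0.5594, 0.3296, 0.1302]
orientation: [1.692, 2.647, 0.001]
force: [-0.2, 0.1, 0.6]
opening: 0.0413
gripper_force: 50.0
```

>>> play_rows(increments="0 0 5 0 1;0 0 10 0 1;0 0 13 0 1;0 0 15 0 1;0 0 17 0 1;0 0 18 0 1;0 0 18 0 1")

```text
t: 7.45
tool_pos: [0.5593, 0.3295, 0.1119]
orientation: [1.692, 2.647, 0.001]
force: [0.4, -1.2, 2.0]
opening: 0.0416
gripper_force: 50.0
```

>>> play_rows(increments="0 0 1.5 0 1;0 0 3 0 1;0 0 4.5 0 1;0 0 5.5 0 1;0 0 6 0 1;0 0 6 0 1;0 0 6 0 1")

```text
t: 8.15
tool_pos: [0.5595, 0.3296, 0.1068]
orientation: [1.692, 2.646, 0.002]
force: [-1.5, -1.3, 8.0]
opening: 0.0418
gripper_force: 50.0
```

>>> play_rows(increments="0 0 0.7 0 1;0 0 1.4 0 1;0 0 2 0 1;0 0 2 0 1;0 0 2 0 1")

```text
t: 8.65
tool_pos: [0.5596, 0.3297, 0.1065]
orientation: [1.691, 2.646, 0.002]
force: [-5.9, -4.2, 18.4]
opening: 0.0415
gripper_force: 50.0
```

The hard stop is at 18 N with TCP 0.1065, which is the height computed for a seated cap. I'll release and rise.

>>> play_rows(increments="0 0 -2 0 1;0 0 -2 0 -1;0 0 -2 0 -1;0 0 -2 0 -1;0 0 -2 0 -1;0 0 -2 0 -1;0 0 -2 0 -1;0 0 -2 0 -1;0 0 -30 0 -1;0 0 -70 0 -1;0 0 -110 0 -1;-60 0 -120 0 -1;-60 0 -120 0 -1;-60 0 -120 0 -1")

```text
t: 10.05
tool_pos: [0.5852, 0.2734, 0.2241]
orientation: [1.695, 2.644, 0.001]
force: [-0.4, 0.2, -0.0]
opening: 0.0932
gripper_force: 0.0
```

Run:
```python
from h import *
s=robot.read_state();print(s['t'],s['tool_pos'],s['opening'])
a=robot.read_camera("scene");w=robot.read_camera("wrist")
for c in("scene","wrist"):
  for n in ("blue_cap_centre","blue_neck"):
    for d in robot.landmark_of(c,n): print(c,n,round(d['conf'],2),np.round(d['centre'],4),proj(c,d['centre']))
cv2.imwrite("pics/g.png",np.vstack([cv2.resize(a[180:310,370:570],(600,390),interpolation=2),cv2.resize(w[60:260,170:470],(300,200)).repeat(2,1)]))
```

```text
10.05 [0.58523754 0.27341914 0.22411388] 0.09319947232622343
scene blue_cap_centre 0.78 [0.5609 0.3285 0.1122] [504.  235.7]
scene blue_cap_centre 0.73 [ 0.486  -0.169   0.0273] [236.3 263.4]
scene blue_cap_centre 0.64 [ 0.5423 -0.1138  0.0327] [264.1 276.5]
wrist blue_cap_centre 0.84 [0.5578 0.3238 0.1105] [321.8 158. ]
```

View pics/g.png

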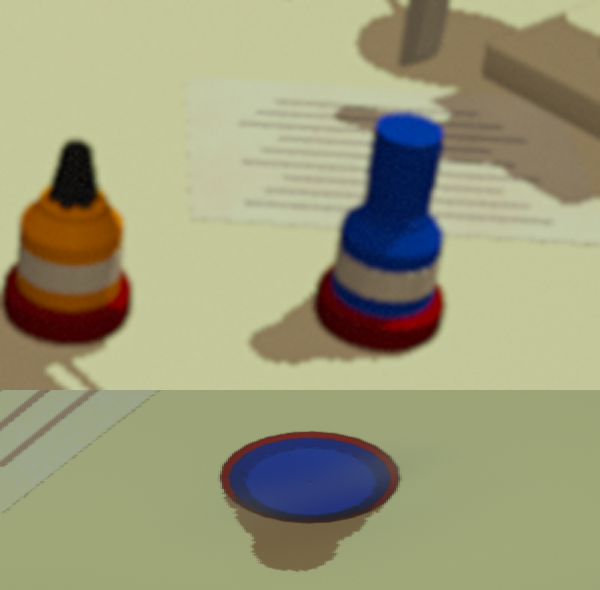

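The picture shows the blue cap upright on the blue bottle (405,165) with no black neck visible. Its centre reads z about 0.112, and 0.113 is seated. The amber bottle is still open. Handing in.

```bash
python3 -c "
from plant import robot
print(robot.close_job())"
```

```text
the job is handed in; nothing more can be done
None
```

The blue cap is pressed home on the blue bottle's neck; I left the amber bottle open and its cap alone, and handed the job in at about 10 s of the 38 s allowed, with no verdict returned.

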